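# Tap a shim tight under the short foot of a topping station

## Robot

A 6-joint arm with a two-finger parallel gripper is mounted at the origin on the work surface. World frame = base frame: x ahead of the robot, y to its left, z up, the work surface at z = 0. Lengths are in mm, angles in degrees, forces in N, time in s.
With the tool pointing down it reaches from about 350 to 1000 mm from the base axis. Payload 7.1 kg.
Tool frame: the origin (TCP) lies at the very end of the fingers, on their centre line; the grasp point (between the pads) lies 19 mm behind it; x points along the fingers, y is the direction in which the jaws open and shut, and the axes are right-handed (so a half turn about x gives the same grasp; the last joint's range is limited). The gripper opens to 85 mm and grips with 20 to 120 N. Pads are 22 mm wide; open, the fingers measure 114 mm over their backs; the gripper's body (76 mm by 85 mm) begins 54 mm behind the grasp point. The pads swing forward as they close: fully open they stand 13 mm farther back than shut.
Start: joints at [-65.26, 24.242, 93.386, -0, 62.372, -1.089], TCP at [272.318, -562.537, 204.419] pointing down, gripper open.
Joint ranges: [-172.04, 172.04], [-51.8, 120.97], [4.93, 147.93], [-75.15, 255.16], [6.16, 154.13], [-145.62, 145.62]. Speed limits (degrees/s): [136.94, 136.94, 172.46, 180, 180, 180].

## Interface

Orientations are given as a 3x3 rotation matrix whose columns are the frame's x, y, z axes.
In Python, from workcell import telemetry, viewer, arm, models gives the robot as it stands.
- The arm moves only by the tool send_rows, never from a script. Its argument "series" is a list of rows, each a list of 2 entries, a list of its own where there are three numbers: the shift along the world's x, y, z in m, then the turn, a rotation vector about the world's x, y, z in rad. A call has exactly 8 rows; each row is the pose to reach, as a shift and turn from the pose commanded when the call began; what a row does not reach only later rows make up. A row lasts 1/8 s, in which the tool goes at most 62.5 mm and 10.7 degrees, less where a joint would pass 70% of its speed; a pose out of reach is approached as far as the arm can. A call with a gripper value outside its range is refused whole. "grip" is the opening, from -1 (shut) to 1 (fully open), so that 0 is half open, set as the call begins (left out, the last holds). The fingers move at their own pace and stop on an object; "grip_force" is the grip in N (left out, the last holds). Time passes only in rows, so rows that repeat a pose let the fingers close, or fill a call up. It gives the time, the measured TCP pose, the force and the opening at its end, in the units of the state.
- telemetry.read_state(): the state, without advancing time (a new reading comes with each control period).
- viewer.get_image(name): name is "scene" or "top" or "wrist"; returns a dict with "frame" (384x512x3 uint8, blue, green, red), "fx", "fy", "cx", "cy" (pixels), "world_to_cam" (4x4, takes a point from world to camera coordinates); the wrist camera has in their place "tool_from_camera" (4x4, takes a point from camera to tool coordinates, whose origin is the TCP and whose axes are the tool frame's). Camera axes: x right, y down, z forward; pixel columns grow to the right and rows downward; lengths in mm; the calibration is good to about 2 mm. A picture is of the moment at which its call begins: read the wrist's pose just before it. There is no depth.
- arm.finish_job(): hands the job in, once; it reports no verdict.
Trained networks look in a picture, given as the dict that the camera call returned (one of the last four; its "shot" number tells which), for a name from the list of things; names that differ only in an ending like _2 or _b are one class to them, and where a whole thing is asked for, a point or a joint stands for the part that bears it (a point fixed in the world has none). Each returns a list of dicts, best first, with "confidence" (0 to 1); they miss things now and then, are a little off and sometimes report something else, mostly with a low value. They report only what shows in the picture. A call takes as long as a camera call. They do not tell look-alikes from the thing itself.
- models.silhouettes(picture, target): "pixels" (384x512 bool, what is visible of it) and "centre" ([column, row] as shares, 0 to 1, of the picture: columns of its width, rows of its height, amid what is visible of it).
- models.place_of(picture, target): "centre" ([column, row] as shares, 0 to 1, of the picture: columns of its width, rows of its height: a listed point, or the origin of a listed thing).
The state is a dict: "time_s": time; "joint_positions": joint angles; "qd": joint speeds; "effort": joint torques, N m; "eef_pos": TCP position; "tool_rot": TCP orientation; "force": force on the tool from outside, world axes, zero at the start; "wrist_torque": the same for the moment, N m; "finger_gap": finger opening in mm.
Only numpy, scipy, OpenCV 4.12 (cv2) and the standard library are available. Lean on these libraries where they do the work, as an engineer would, in place of code of your own. Each camera call takes 0.05 s, during which the arm holds its last target. There are 200 camera calls.

## Task

One foot of the topping station hangs a little clear of the counter: pick up the mallet by its handle and, with several light taps on the thick end of the wooden shim (never pushing it with the gripper itself), drive it straight in under that foot until it stops advancing and sits pinched tight between foot and counter. Do not hit hard or force it any further. Then lay the mallet flat on the counter clear of the shim, and leave the cup, the bottle and the scoop where they are.

Things in the scene. Friction and masses are not known exactly. Their poses are not given: they have to be found in the camera images.
- foot (a point): Point on the counter straight below the middle of the station's short foot, a black rubber-padded 30 x 30 mm block (gives 1 mm at 40 N) at the front right corner of the steel cabinet (walls 10 mm outside the foot, underside at 36 mm, top at 190 mm). x: into the depth of the station, y: along its front = the way the shim is driven, z up. The gap under the foot is 4 to 14 mm, not measured, different each time.
- shim_butt (a point): Middle of the thick end face of the shim (face 40 wide, 27 high; this point 13.5 mm above the counter). Planed hardwood wedge lying on the counter, 170 mm long, tapering evenly to 3 mm at its thin end. x: along its underside to the thin end (which starts loose at the foot's edge), z up. It slides freely until its slope meets the foot, then ever harder, and holds by friction.
- shim: The shim, 70 g: the wedge whose thick end is shim_butt. Taps of about 7 to 15 N seat it well; once its slope bears on the foot the resistance rises by some 2 to 4 N for each mm of advance. Origin: middle of its underside, 85 mm from either end. x to the thin end, z up.
- mallet_grip (a point): Point on the middle of the handle, 60 mm from the axis of the head, 23 mm above the counter, to grip from above across the handle. There the handle is 24 mm wide (y), 26 mm high, flat-sided from 25 to 175 mm behind the head's axis. x: to the head, y: along the head's axis, z up.
- mallet: Small soft-faced mallet, about 0.4 kg, lying on its side. Origin: on the counter below the head's middle. x away from the handle, y along the head. Head: round, 50 mm diameter, 76 mm long, flat faces at y = +38 and -38 mm, axis 25 mm above the counter; the handle runs 210 mm to -x, sloping down 1.8 degrees onto its thicker end (30 wide, 38 high).
- counter: The steel counter top, flat, its surface at height 0; reaches all over the work area.
- cup: White foam cup, 90 mm across the rim, 100 mm high. Origin: middle of its underside. Leave alone.
- sauce: White squeeze bottle with a pointed nozzle, 58 mm across, 185 mm high. Origin: middle of its underside. Leave alone.
- scoop: Ice-cream scoop lying on the counter: black 22 mm thick handle to -x, metal bowl at +x, 235 mm long overall, bowl 54 mm across. Origin: on the counter, about its middle. Leave alone.
There are look-alikes about, which are no part of the job. Leave any pink look-alike of the mallet alone.

How it is judged:
By the outcome, as a careful person would: the job done as asked, in the order asked, and still so for the second after the job is handed in, with the robot touching nothing.
It also fails if it takes over 48 s, if anything falls off the work surface, if the arm or the gripper's body presses on something with over 40 N, if the wrist force passes 120 N, or if a joint passes its speed limit or range.

## Working session

There is one attempt and no reset: what is moved stays moved. The work goes in short steps, Python scripts to look and compute and a tool call to move; the robot and the scene stay as the last step left them, time stands still between calls to the robot, and variables do not carry over. Pictures are saved under pics/ and viewed, about 8 in all and at most 12, crops included, and the job is handed in when it is done.

Besides the shell and the picture viewer there is one more tool, called after "Emit:" by a JSON object that holds its "method" and its "body". send_rows: Moves the arm, as the interface text tells. Its arguments: {"type":"object","properties":{"series":{"type":"array"},"grip":{"type":"number"},"grip_force":{"type":"number"}},"required":["series"]}

```bash
mkdir -p pics; cat > h.py <<'E'
import numpy as np,cv2
from workcell import telemetry,viewer,arm,models
def cam(n):
    s=telemetry.read_state(); p=viewer.get_image(n)
    if n=="wrist":
        T=np.eye(4);T[:3,:3]=np.array(s["tool_rot"]);T[:3,3]=s["eef_pos"]
        p["c2w"]=T@np.array(p["tool_from_camera"])
    else: p["c2w"]=np.linalg.inv(np.array(p["world_to_cam"]))
    return p
def ray(p,uv):
    d=np.array([(uv[0]-p["cx"])/p["fx"],(uv[1]-p["cy"])/p["fy"],1.])
    return p["c2w"][:3,3],p["c2w"][:3,:3]@d
def onz(p,uv,z):
    o,d=ray(p,uv);return o+d*(z-o[2])/d[2]
def tri(L):
    A=np.zeros((3,3));b=np.zeros(3)
    for p,uv in L:
        o,d=ray(p,uv);d=d/np.linalg.norm(d);M=np.eye(3)-np.outer(d,d);A+=M;b+=M@o
    return np.linalg.solve(A,b)
def proj(p,X):
    c=np.linalg.inv(p["c2w"])@np.r_[X,1];return np.array([p["fx"]*c[0]/c[2]+p["cx"],p["fy"]*c[1]/c[2]+p["cy"]])
def px(c): return np.array(c)*[512,384]
E
python3 - <<'E'
from h import *
np.set_printoptions(precision=1,suppress=True)
P={n:cam(n) for n in("scene","top","wrist")}
cv2.imwrite("pics/a.png",np.hstack([P["scene"]["frame"],P["top"]["frame"]])[:, :, :]) if 0 else None
for n in P: print(n,P[n]["c2w"][:3,3],P[n]["fx"])
im=np.vstack([np.hstack([P["scene"]["frame"],P["top"]["frame"]])])
cv2.imwrite("pics/a.png",cv2.resize(im,(800,300),interpolation=cv2.INTER_AREA))
cv2.imwrite("pics/s.png",cv2.resize(P["scene"]["frame"],(800,600)))
cv2.imwrite("pics/t.png",cv2.resize(P["top"]["frame"],(800,600)))
for t in "foot shim_butt shim mallet_grip mallet cup sauce scoop".split():
    for n in P:
        r=models.place_of(P[n],t)
        print(t,n,[(round(q["confidence"],2),px(q["centre"]).round(1).tolist(),onz(P[n],px(q["centre"]),dict(shim_butt=13.5,mallet_grip=23).get(t,0)).round(0).tolist()) for q in r[:3]])
print(telemetry.read_state())
E
```

```text
scene [ 25.2 738.4 798.5] 383.93224532286996
top [ 481.4  -73.4 1153.1] 380.9597072830665
wrist [ 347.9 -525.6  372.6] 317.7051607858796
foot scene [(0.58, [214.3, 220.7], [608.0, 110.0, 0.0])]
foot top [(0.54, [325.5, 189.3], [569.0, -267.0, 0.0])]
foot wrist []
shim_butt scene [(0.73, [241.9, 178.6], [656.0, -94.0, 14.0])]
shim_butt top [(0.81, [263.2, 165.5], [641.0, -78.0, 14.0])]
shim_butt wrist []
shim scene [(0.62, [230.1, 202.1], [623.0, 14.0, 0.0])]
shim top [(0.83, [235.5, 174.4], [616.0, 6.0, 0.0])]
shim wrist []
mallet_grip scene [(0.9, [205.8, 159.9], [819.0, -97.0, 23.0]), (0.59, [290.6, 162.7], [564.0, -261.0, 23.0])]
mallet_grip top [(0.74, [325.2, 189.6], [567.0, -262.0, 23.0]), (0.72, [272.9, 101.4], [835.0, -108.0, 23.0])]
mallet_grip wrist []
mallet scene [(0.78, [219.6, 168.4], [768.0, -110.0, 0.0]), (0.72, [276.0, 163.7], [620.0, -253.0, 0.0]), (0.16, [319.6, 142.0], [561.0, -482.0, 0.0])]
mallet top [(0.93, [274.0, 129.8], [753.0, -112.0, 0.0]), (0.56, [328.1, 172.2], [621.0, -276.0, 0.0])]
mallet wrist []
cup scene [(0.64, [212.0, 304.0], [424.0, 340.0, 0.0])]
cup top [(0.76, [123.5, 239.1], [421.0, 344.0, 0.0])]
cup wrist []
sauce scene [(0.88, [251.5, 271.1], [404.0, 202.0, -0.0])]
sauce top [(0.7, [173.1, 239.5], [419.0, 194.0, 0.0])]
sauce wrist []
scoop scene [(0.61, [316.3, 145.4], [560.0, -452.0, 0.0])]
scoop top [(0.81, [395.0, 192.1], [560.0, -477.0, 0.0])]
scoop wrist []
{'time_s': 1.35, 'joint_positions': array([-65.3,  24.2,  93.4,  -0. ,  62.4,  -1.1]), 'qd': array([-0.1,  0.1,  0. , -0. , -0. ,  0. ]), 'effort': array([ -0. , -55.7, -28.2,  -0. ,   0. ,  -0. ]), 'eef_pos': array([ 272.3, -562.5,  204.4]), 'tool_rot': array([[ 0. ,  0.4, -0.9],
       [-0. , -0.9, -0.4],
       [-1. ,  0. ,  0. ]]), 'force': array([ 1.1,  0.9, -0.6]), 'wrist_torque': array([-0., -0., -0.]), 'finger_gap': 85.15771918070598}
```

View pics/s.png

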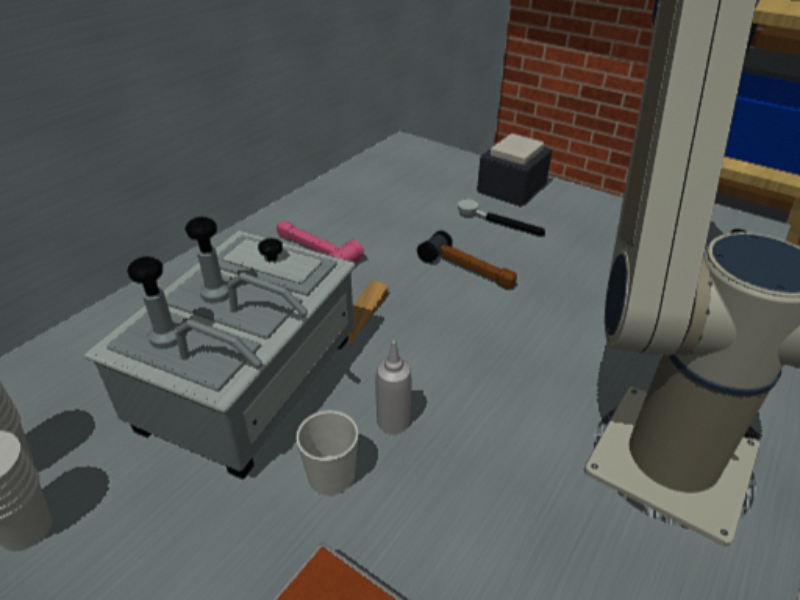

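View pics/t.png

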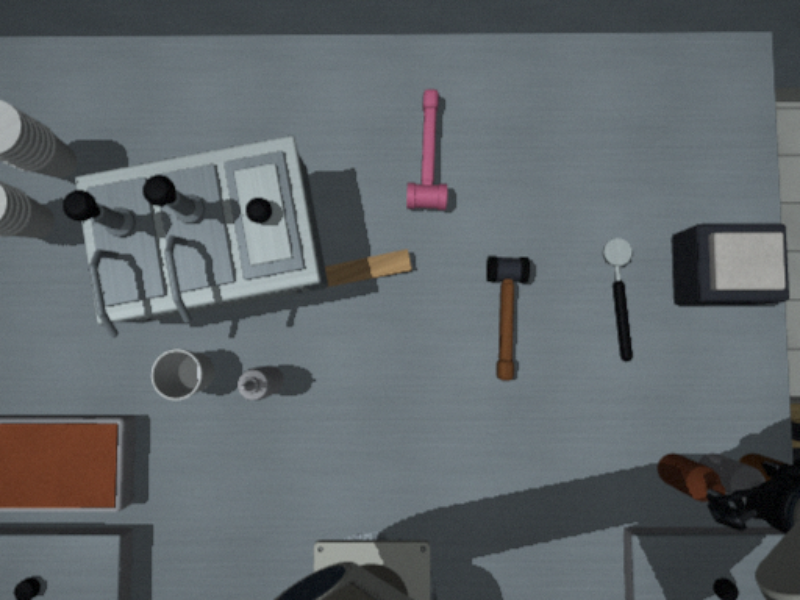

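The brown mallet has its head at top-view 800-scale (507,270) and its handle at (507,330). It fits the description, and the pink one at (428,195) is the look-alike. The shim's butt is at (410,262), pointing under the cabinet's right front corner at about (322,285). I'll move to a wrist view that covers both the mallet and the shim.

Emit:
{"method": "send_rows", "body": {"series": [[[0.03,0.045,0.003],[0,0,-0.06]],[[0.07,0.095,0.006],[0,0,-0.12]],[[0.11,0.15,0.01],[0,0,-0.18]],[[0.15,0.205,0.014],[0,0,-0.24]],[[0.19,0.26,0.018],[0,0,-0.3]],[[0.225,0.31,0.022],[0,0,-0.36]],[[0.255,0.35,0.024],[0,0,-0.41]],[[0.278,0.382,0.026],[0,0,-0.436]]], "grip": 1, "grip_force": 80}}

```text
time_s: 2.35
eef_pos: [551.7, -178.3, 230.8]
tool_rot: [[0.001, 0.015, -1.0], [-0.0, -1.0, -0.015], [-1.0, 0.0, -0.001]]
force: [0.5, 0.1, 0.5]
finger_gap: 85.5
```

```bash
python3 - <<'E'
from h import *
np.set_printoptions(precision=1,suppress=True)
s=telemetry.read_state();print(s["time_s"],s["eef_pos"],s["tool_rot"],s["qd"])
p=cam("wrist");cv2.imwrite("pics/w.png",cv2.resize(p["frame"],(800,600),interpolation=cv2.INTER_CUBIC))
import pickle;pickle.dump({k:p[k] for k in("frame","fx","fy","cx","cy","c2w")},open("w.pkl","wb"))
for t,z in dict(foot=0,shim_butt=13.5,shim=0,mallet_grip=23,mallet=0).items():
    print(t,[(round(q["confidence"],2),px(q["centre"]).round(1).tolist(),onz(p,px(q["centre"]),z).round(1).tolist()) for q in models.place_of(p,t)[:3]])
for t in("shim","mallet"):
  for q in models.silhouettes(p,t)[:2]:
    m=q["pixels"].astype(np.uint8);c=max(cv2.findContours(m,0,1)[0],key=cv2.contourArea)
    print(t,q["confidence"],m.sum(),cv2.minAreaRect(c),cv2.approxPolyDP(c,3,True)[:,0].tolist())
E
```

```text
2.35 [ 551.7 -178.3  230.8] [[ 0.  0. -1.]
 [-0. -1. -0.]
 [-1.  0. -0.]] [ 33.1   7.1 -12.8  -0.5   5.7  44.6]
foot []
shim_butt [(0.83, [163.3, 75.9], [638.2, -72.0, 13.5])]
shim [(0.62, [96.7, 84.6], [627.2, 12.1, 0.0])]
mallet_grip [(0.75, [321.8, 146.6], [561.2, -258.5, 23.0]), (0.5, [489.1, 146.5], [564.6, -458.9, 23.0])]
mallet [(0.59, [325.7, 92.0], [623.2, -262.5, 0.0]), (0.58, [122.9, 223.0], [445.6, 2.3, 0.0])]
shim 0.94 5176 ((96.65385437011719, 86.76922607421875), (38.63488006591797, 142.57643127441406), 78.69007110595703) [[170, 91], [159, 56], [24, 83], [36, 116]]
```

View pics/w.png

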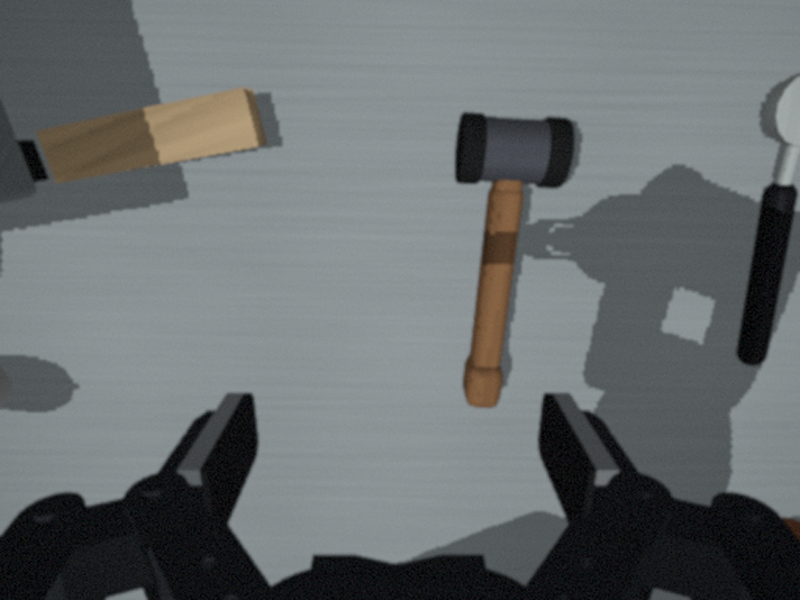

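```bash
python3 - <<'E'
from h import *
import pickle
np.set_printoptions(precision=1,suppress=True)
p=pickle.load(open("w.pkl","rb"))
k=.64
def o(n,u,v,z): print(n,onz(p,(u*k,v*k),z))
o("head c",515,151,25);o("face L",459,149,25);o("face R",572,153,25)
o("handle near head",507,190,26);o("handle grip",499,248,35);o("handle end",482,385,30)
for n,u,v,z in [("thin far",38,130,3),("thin near",55,181,0),("butt top far",247,89,27),("butt top near",257,150,27),("butt bot near",266,146,0),("butt bot far",258,97,0)]: o(n,u,v,z)
o("foot near-right corner",46,178,14);o("foot far right",35,140,14)
s=cv2.resize(p["frame"][60:260,0:200],(800,800)) 
c=p["frame"][40:150,0:190]; cv2.imwrite("pics/c.png",cv2.resize(c,(760,440),interpolation=cv2.INTER_CUBIC))
E
```

```text
head c [ 619. -262.   25.]
face L [ 619.7 -221.3   25. ]
face R [ 618.3 -303.6   25. ]
handle near head [ 591.2 -258.5   26. ]
handle grip [ 549.2 -254.2   35. ]
handle end [ 430.1 -250.7   30. ]
thin far [627.5  96.4   3. ]
thin near [589.3  93.4   0. ]
butt top far [657.5 -71.5  27. ]
butt top near [616.8 -75.3  27. ]
butt bot near [618.5 -75.2   0. ]
butt bot far [653.6 -71.6   0. ]
foot near-right corner [593.   90.3  14. ]
foot far right [620.6  92.6  14. ]
```

View pics/c.png

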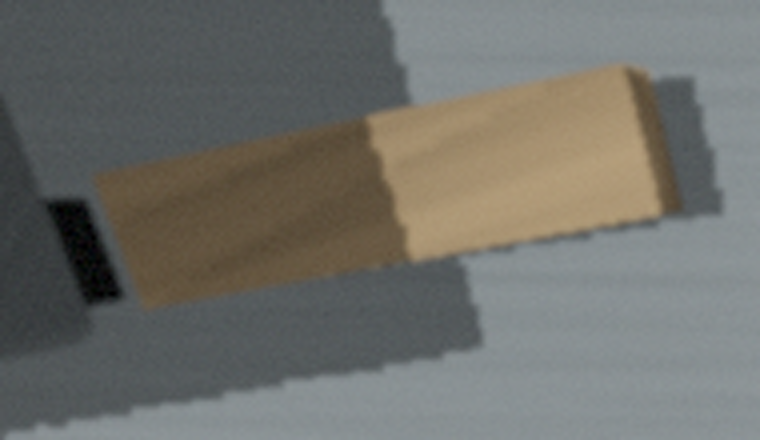

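The shim's axis runs through (637,-73) in direction (-0.17,0.985), which is centred on the black foot. The grip point is about (560,-260). I'll descend to it now.

Emit:
{"method": "send_rows", "body": {"series": [[[0.004,-0.03,-0.01],[0,0,-0.02]],[[0.008,-0.06,-0.03],[0,0,-0.04]],[[0.01,-0.078,-0.06],[0,0,-0.056]],[[0.01,-0.079,-0.1],[0,0,-0.056]],[[0.01,-0.079,-0.145],[0,0,-0.056]],[[0.01,-0.079,-0.185],[0,0,-0.056]],[[0.01,-0.079,-0.213],[0,0,-0.056]],[[0.01,-0.079,-0.225],[0,0,-0.056]]], "grip": 1}}

```text
time_s: 3.75
eef_pos: [558.7, -260.0, 3.7]
tool_rot: [[-0.002, -0.043, -0.999], [0.001, -0.999, 0.043], [-1.0, -0.001, 0.003]]
force: [-0.6, -0.4, 0.2]
finger_gap: 85.4
```

```bash
python3 - <<'E'
from h import *
np.set_printoptions(precision=3,suppress=True)
p=cam("wrist");cv2.imwrite("pics/w2.png",p["frame"])
s=telemetry.read_state();print(s["time_s"],s["eef_pos"],s["tool_rot"],s["force"])
E
```

```text
3.8 [ 558.66  -259.835    3.233] [[-0.003 -0.043 -0.999]
 [ 0.001 -0.999  0.043]
 [-1.    -0.001  0.003]] [-1.052 -0.096 -0.758]
```

View pics/w2.png

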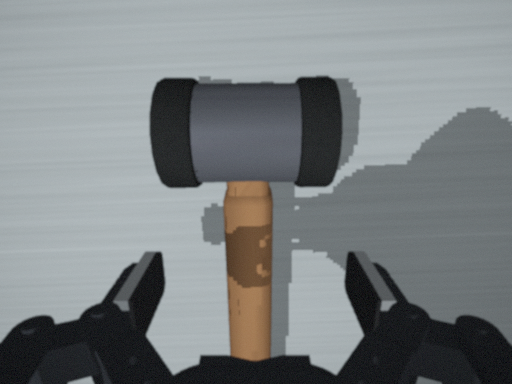

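The mallet is centred between the jaws: handle at column 249, head at (247,130). I'll close on it.

Emit:
{"method": "send_rows", "body": {"series": [[[0,0,0.002],[0,0,0]],[[0,0,0.002],[0,0,0]],[[0,0,0.002],[0,0,0]],[[0,0,0.002],[0,0,0]],[[0,0,0.002],[0,0,0]],[[0,0,0.002],[0,0,0]],[[0,0,0.002],[0,0,0]],[[0,0,0.002],[0,0,0]]], "grip": -1, "grip_force": 110}}

```text
time_s: 4.8
eef_pos: [561.7, -260.2, 9.5]
tool_rot: [[0.003, -0.041, -0.999], [-0.002, -0.999, 0.041], [-1.0, 0.001, -0.003]]
force: [-1.8, 0.7, 12.2]
finger_gap: -0.0
```

```bash
python3 - <<'E'
from h import *
np.set_printoptions(precision=3,suppress=True)
p=cam("wrist");q=cam("scene");f=q["frame"][110:240,200:370]
im=np.hstack([cv2.resize(p["frame"],(400,300)),cv2.resize(f,(392,300),interpolation=cv2.INTER_CUBIC)])
cv2.imwrite("pics/g.png",im)
s=telemetry.read_state();print(s)
E
```

```text
{'time_s': 4.9, 'joint_positions': array([-25.953,  38.838,  99.456,  -0.011,  41.514,  66.401]), 'qd': array([ 0.003, -0.026,  0.094, -0.023, -0.069, -0.046]), 'effort': array([  0.21 , -54.062, -17.041,   0.053,  -0.483,  -0.002]), 'eef_pos': array([ 561.751, -260.228,    9.543]), 'tool_rot': array([[ 0.003, -0.041, -0.999],
       [-0.002, -0.999,  0.041],
       [-1.   ,  0.001, -0.003]]), 'force': array([-0.704,  0.973, 11.703]), 'wrist_torque': array([ 0.062,  0.222, -0.04 ]), 'finger_gap': 0.2620141541695769}
```

View pics/g.png

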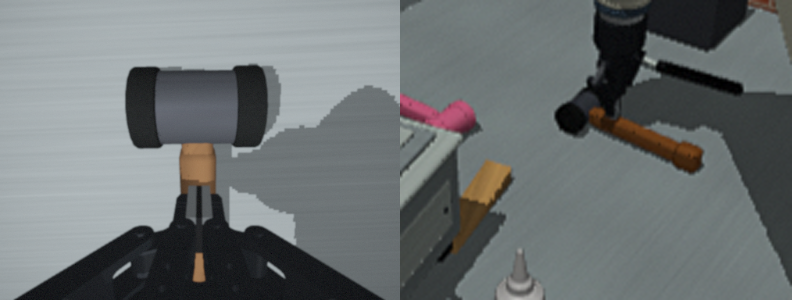

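```bash
python3 - <<'E'
from h import *
p=cam("wrist");q=cam("scene");f=q["frame"][130:210,255:325]
im=np.hstack([cv2.resize(p["frame"][170:384,180:330],(400,571),interpolation=cv2.INTER_CUBIC),cv2.resize(f,(400,571),interpolation=cv2.INTER_CUBIC)])
im=np.clip(im.astype(float)*1.7,0,255).astype(np.uint8)
cv2.imwrite("pics/g2.png",im)
print(proj(p,[560,-260,36]),proj(p,[560,-260,9.5]),proj(p,[549,-260,9.5]),proj(p,[571,-260,9.5]))
E
```

```text
[254.63855831 256.73097932] [254.58776643 233.18082692] [255.31499125 249.64657351] [253.83258579 216.08210751]
```

View pics/g2.png

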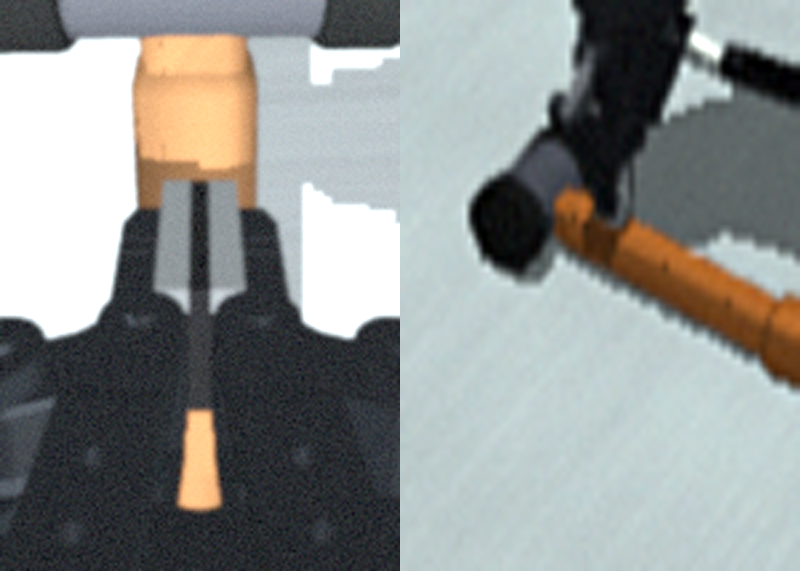

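```bash
python3 - <<'E'
from h import *
np.set_printoptions(precision=3,suppress=True)
p=viewer.get_image("wrist");C=np.linalg.inv(np.array(p["tool_from_camera"]))
print(np.array(p["tool_from_camera"]))
for g in(42.6,0,14):
  for z in(-11,0,11):
    for a in(0,13,26,39):
      c=C@[-a,g,z,1];print(g,z,a,(p["fx"]*c[0]/c[2]+p["cx"]).round(0),(p["fy"]*c[1]/c[2]+p["cy"]).round(0))
E
```

```text
[[   0.001   -0.325    0.946 -168.9  ]
 [   1.       0.001   -0.001   -0.172]
 [  -0.001    0.946    0.325  -84.093]
 [   0.       0.       0.       1.   ]]
42.6 -11 0 329.0 213.0
42.6 -11 13 334.0 223.0
42.6 -11 26 340.0 234.0
42.6 -11 39 347.0 247.0
42.6 0 0 327.0 231.0
42.6 0 13 332.0 241.0
42.6 0 26 338.0 253.0
42.6 0 39 345.0 268.0
42.6 11 0 326.0 247.0
42.6 11 13 331.0 259.0
42.6 11 26 336.0 272.0
42.6 11 39 343.0 287.0
0 -11 0 255.0 213.0
0 -11 13 255.0 223.0
0 -11 26 255.0 234.0
0 -11 39 255.0 247.0
0 0 0 255.0 231.0
0 0 13 255.0 241.0
0 0 26 255.0 253.0
0 0 39 255.0 268.0
0 11 0 255.0 247.0
0 11 13 255.0 259.0
0 11 26 255.0 272.0
0 11 39 255.0 287.0
14 -11 0 279.0 213.0
14 -11 13 281.0 223.0
14 -11 26 283.0 234.0
14 -11 39 285.0 247.0
14 0 0 279.0 231.0
14 0 13 280.0 241.0
14 0 26 282.0 253.0
14 0 39 285.0 268.0
14 11 0 278.0 247.0
14 11 13 280.0 259.0
14 11 26 282.0 272.0
14 11 39 284.0 287.0
```

The shut fingers are resting on top of the handle. Image and contact agree that the real fingertips end about 27 mm short of the reported TCP. I'll reopen and go correspondingly lower.

Emit:
{"method": "send_rows", "body": {"series": [[[0,0,0.012],[0,0,0]],[[0,0,0.02],[0,0,0]],[[0,0,0.02],[0,0,0]],[[0,0,0.02],[0,0,0]],[[0,0,0.02],[0,0,0]],[[0,0,0.02],[0,0,0]],[[0,0,0.015],[0,0,0]],[[0,0,0.008],[0,0,0]]], "grip": 1}}

```text
time_s: 6.05
eef_pos: [560.3, -259.5, 15.0]
tool_rot: [[0.0, -0.041, -0.999], [-0.0, -0.999, 0.041], [-1.0, 0.0, -0.0]]
force: [0.4, -0.4, 0.3]
finger_gap: 85.2
```

Emit:
{"method": "send_rows", "body": {"series": [[[0,0,-0.008],[0,0,0]],[[0,0,-0.016],[0,0,0]],[[0,0,-0.022],[0,0,0]],[[0,0,-0.026],[0,0,0]],[[0,0,-0.029],[0,0,0]],[[0,0,-0.031],[0,0,0]],[[0,0,-0.031],[0,0,0]],[[0,0,-0.031],[0,0,0]]]}}

```text
time_s: 7.05
eef_pos: [560.5, -259.6, -15.4]
tool_rot: [[0.0, -0.041, -0.999], [-0.0, -0.999, 0.041], [-1.0, 0.0, -0.0]]
force: [-0.1, 0.0, 0.4]
finger_gap: 85.5
```

Emit:
{"method": "send_rows", "body": {"series": [[[0,0,-0.002],[0,0,0]],[[0,0,-0.002],[0,0,0]],[[0,0,-0.002],[0,0,0]],[[0,0,-0.002],[0,0,0]],[[0,0,-0.002],[0,0,0]],[[0,0,-0.002],[0,0,0]],[[0,0,-0.002],[0,0,0]],[[0,0,-0.002],[0,0,0]]], "grip": -1}}

```text
time_s: 8.05
eef_pos: [560.5, -259.5, -17.2]
tool_rot: [[0.0, -0.041, -0.999], [-0.0, -0.999, 0.041], [-1.0, 0.0, -0.0]]
force: [-1.7, 1.3, 5.1]
finger_gap: 22.2
```

Emit:
{"method": "send_rows", "body": {"series": [[[0,0,0.01],[0,0,0]],[[0.003,0.01,0.022],[0,0,0.03]],[[0.01,0.03,0.025],[0,0,0.08]],[[0.018,0.055,0.025],[0,0,0.13]],[[0.026,0.08,0.022],[0,0,0.18]],[[0.031,0.095,0.014],[0,0,0.21]],[[0.032,0.099,0.008],[0,0,0.216]],[[0.032,0.099,0.006],[0,0,0.216]]]}}

```text
time_s: 9.05
eef_pos: [591.8, -160.3, -12.4]
tool_rot: [[-0.001, 0.174, -0.985], [0.0, -0.985, -0.174], [-1.0, -0.0, 0.001]]
force: [0.1, 0.7, -4.5]
finger_gap: 21.8
```

```bash
python3 - <<'E'
from h import *
np.set_printoptions(precision=3,suppress=True)
p=cam("wrist");cv2.imwrite("pics/w3.png",cv2.resize(p["frame"],(800,600),interpolation=cv2.INTER_CUBIC))
s=telemetry.read_state();print(s["time_s"],s["eef_pos"],s["tool_rot"],s["force"],s["finger_gap"])
for q in models.silhouettes(p,"shim")[:1]:
    m=q["pixels"].astype(np.uint8);c=max(cv2.findContours(m,0,1)[0],key=cv2.contourArea)
    print(q["confidence"],cv2.approxPolyDP(c,3,True)[:,0].tolist())
T=s["eef_pos"]
for n,X in dict(buttbotfar=(657,-70,0),buttbotnear=(617.5,-77,0),butttop=(637,-73.5,27),thin=(607.5,94,0)).items(): print(n,proj(p,X)/.64)
E
```

```text
9.1 [ 591.748 -160.712  -12.378] [[-0.001  0.174 -0.985]
 [ 0.    -0.985 -0.174]
 [-1.    -0.     0.001]] [ 0.111 -0.292 -5.12 ] 21.939867570352643
0.94 [[86, 84], [0, 85], [0, 179], [74, 181], [100, 167]]
buttbotfar [140.69  138.946]
buttbotnear [161.251 267.346]
butttop [103.101 222.838]
thin [-389.053  205.527]
```

View pics/w3.png

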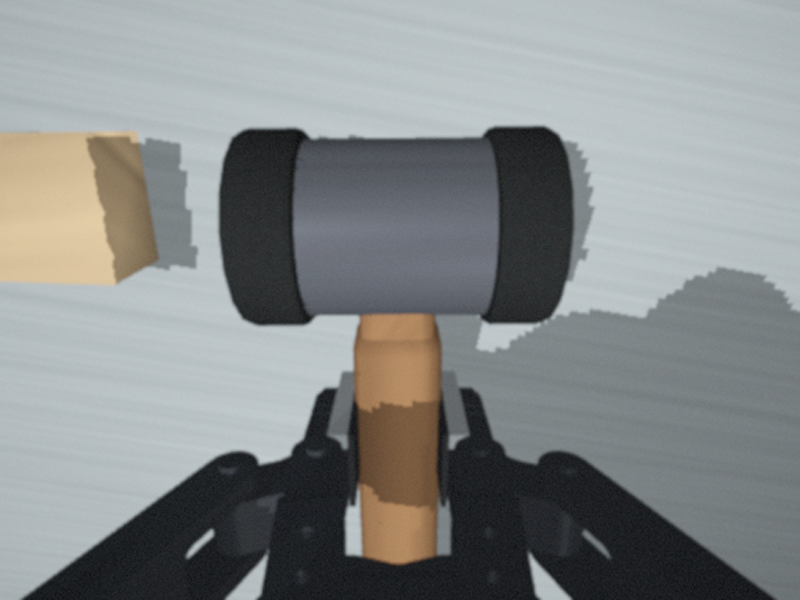

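The mallet is firmly held and square to the butt: face at (225,225), butt bottom edge (136,133)-(158,260), gap about 40 mm. I'll start light taps, ending each call pressed so the force can be read.

Emit:
{"method": "send_rows", "body": {"series": [[[-0.002,0.02,-0.002],[0,0,0]],[[-0.0046,0.0348,-0.002],[0,0,0]],[[-0.0058,0.0417,-0.002],[0,0,0]],[[-0.0065,0.0456,-0.002],[0,0,0]],[[-0.0048,0.0358,-0.002],[0,0,0]],[[-0.0048,0.0358,-0.002],[0,0,0]],[[-0.006,0.0427,-0.002],[0,0,0]],[[-0.0072,0.0496,-0.002],[0,0,0]]]}}

```text
time_s: 10.15
eef_pos: [584.9, -110.6, -13.6]
tool_rot: [[-0.0, 0.173, -0.985], [0.0, -0.985, -0.173], [-1.0, -0.0, 0.0]]
force: [0.7, 0.2, -4.5]
finger_gap: 22.3
```

Emit:
{"method": "send_rows", "body": {"series": [[[0.0017,-0.0099,0],[0,0,0]],[[0.0002,-0.001,0],[0,0,0]],[[-0.0014,0.0079,0],[0,0,0]],[[0.0005,-0.003,0],[0,0,0]],[[0.0005,-0.003,0],[0,0,0]],[[-0.001,0.006,0],[0,0,0]],[[-0.002,0.0115,0],[0,0,0]],[[-0.0028,0.0158,0],[0,0,0]]]}}

```text
time_s: 11.15
eef_pos: [582.1, -94.5, -13.6]
tool_rot: [[-0.0, 0.174, -0.985], [0.0, -0.985, -0.174], [-1.0, -0.0, 0.0]]
force: [0.8, -0.5, -4.7]
finger_gap: 22.2
```

Emit:
{"method": "send_rows", "body": {"series": [[[0.0017,-0.0099,0],[0,0,0]],[[0.0002,-0.001,0],[0,0,0]],[[-0.0014,0.0079,0],[0,0,0]],[[0.0005,-0.003,0],[0,0,0]],[[0.0005,-0.003,0],[0,0,0]],[[-0.001,0.006,0],[0,0,0]],[[-0.0018,0.0105,0],[0,0,0]],[[-0.0025,0.0142,0],[0,0,0]]]}}

```text
time_s: 12.15
eef_pos: [580.1, -81.1, -13.5]
tool_rot: [[0.001, 0.174, -0.985], [-0.001, -0.985, -0.174], [-1.0, 0.001, -0.001]]
force: [1.5, -9.5, -6.1]
finger_gap: 22.3
```

```bash
cat > chk.py <<'E'
from h import *
np.set_printoptions(precision=1,suppress=True)
p=cam("wrist");t=cam("top")
s=telemetry.read_state();print(s["time_s"],s["eef_pos"],s["force"])
for n,q in(("wrist",p),("top",t)):
    r=models.silhouettes(q,"shim")[:1]
    for a in r:
        c=max(cv2.findContours(a["pixels"].astype(np.uint8),0,1)[0],key=cv2.contourArea)
        print(n,a["confidence"],cv2.approxPolyDP(c,2,True)[:,0].tolist())
    r=models.place_of(q,"shim_butt")[:1]
    for a in r: print("butt",a["confidence"],onz(q,px(a["centre"]),13.5))
im=np.hstack([cv2.resize(p["frame"],(400,300)),cv2.resize(t["frame"][110:215,170:310],(400,300),interpolation=cv2.INTER_CUBIC)])
cv2.imwrite("pics/k%d.png"%(s["time_s"]*100),im)
E
python3 chk.py; ls pics
```

```text
12.25 [580.  -81.  -13.5] [ 0.9 -3.2 -5.4]
wrist 0.69 [[147, 90], [0, 90], [0, 180], [144, 186], [140, 155], [140, 115]]
top 0.88 [[236, 165], [209, 168], [208, 180], [217, 182], [231, 178]]
a.png
c.png
g.png
g2.png
k1225.png
s.png
t.png
w.png
w2.png
w3.png
```

View pics/k1225.png

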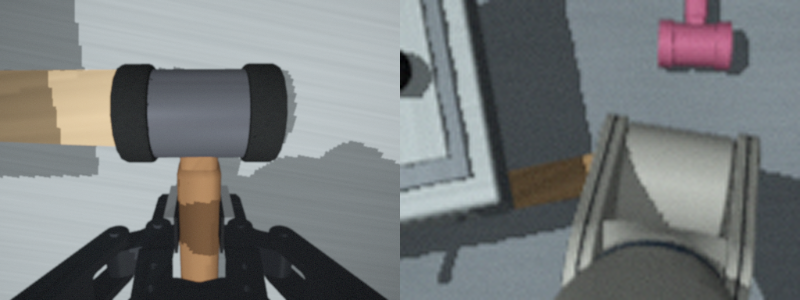

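The shim is straight and centred on the head, and resistance has begun. I'll use smaller taps now.

Emit:
{"method": "send_rows", "body": {"series": [[[0.001,-0.006,0],[0,0,0]],[[0.0004,-0.002,0],[0,0,0]],[[-0.0003,0.0015,0],[0,0,0]],[[0.001,-0.0055,0],[0,0,0]],[[0.001,-0.0055,0],[0,0,0]],[[0.0003,-0.0015,0],[0,0,0]],[[-0.0005,0.003,0],[0,0,0]],[[-0.0005,0.003,0],[0,0,0]]]}}

```text
time_s: 13.45
eef_pos: [579.9, -78.8, -13.5]
tool_rot: [[0.001, 0.174, -0.985], [-0.001, -0.985, -0.174], [-1.0, 0.002, -0.001]]
force: [1.1, -8.5, -7.2]
finger_gap: 22.1
```

Emit:
{"method": "send_rows", "body": {"series": [[[0.001,-0.006,0],[0,0,0]],[[0.0004,-0.002,0],[0,0,0]],[[-0.0003,0.0015,0],[0,0,0]],[[0.001,-0.0055,0],[0,0,0]],[[0.001,-0.0055,0],[0,0,0]],[[0.0003,-0.0015,0],[0,0,0]],[[-0.0004,0.0025,0],[0,0,0]],[[-0.0004,0.0025,0],[0,0,0]]]}}

```text
time_s: 14.45
eef_pos: [579.8, -77.2, -13.4]
tool_rot: [[0.002, 0.174, -0.985], [-0.002, -0.985, -0.174], [-1.0, 0.003, -0.002]]
force: [1.0, -14.4, -7.4]
finger_gap: 22.2
```

Emit:
{"method": "send_rows", "body": {"series": [[[0.001,-0.006,0],[0,0,0]],[[0.0004,-0.002,0],[0,0,0]],[[-0.0001,0.0005,0],[0,0,0]],[[0.001,-0.0055,0],[0,0,0]],[[0.001,-0.0055,0],[0,0,0]],[[0.0003,-0.002,0],[0,0,0]],[[-0.0001,0.0007,0],[0,0,0]],[[-0.0001,0.0007,0],[0,0,0]]]}}

```text
time_s: 15.45
eef_pos: [579.5, -76.6, -13.4]
tool_rot: [[0.002, 0.174, -0.985], [-0.003, -0.985, -0.174], [-1.0, 0.003, -0.001]]
force: [2.2, -16.7, -7.0]
finger_gap: 22.1
```

Emit:
{"method": "send_rows", "body": {"series": [[[0.001,-0.006,0],[0,0,0]],[[0.0004,-0.002,0],[0,0,0]],[[0,0,0],[0,0,0]],[[0.001,-0.0055,0],[0,0,0]],[[0.001,-0.0055,0],[0,0,0]],[[0.0003,-0.002,0],[0,0,0]],[[0,0,0],[0,0,0]],[[0,0,0],[0,0,0]]]}}

```text
time_s: 16.45
eef_pos: [579.3, -76.5, -13.5]
tool_rot: [[0.001, 0.174, -0.985], [-0.002, -0.985, -0.174], [-1.0, 0.003, -0.001]]
force: [0.1, -15.8, -5.9]
finger_gap: 22.1
```

The shim has stopped advancing: 0.1 mm gained on the last taps at about 16 N. I'll back off and lay the mallet down.

Emit:
{"method": "send_rows", "body": {"series": [[[0.003,-0.015,0.001],[0,0,0]],[[0.006,-0.04,0.004],[0,0,0]],[[0.006,-0.075,0.01],[0,0,0]],[[0.003,-0.11,0.012],[0,0,0]],[[-0.002,-0.14,0.01],[0,0,0]],[[-0.006,-0.16,0.006],[0,0,0]],[[-0.007,-0.165,0.002],[0,0,0]],[[-0.007,-0.165,0],[0,0,0]]]}}

```text
time_s: 17.45
eef_pos: [571.4, -239.2, -14.1]
tool_rot: [[-0.001, 0.174, -0.985], [0.001, -0.985, -0.174], [-1.0, -0.001, 0.001]]
force: [-0.9, 0.5, -4.7]
finger_gap: 22.0
```

Emit:
{"method": "send_rows", "body": {"series": [[[0,0,-0.001],[0,0,0]],[[0,0,-0.002],[0,0,0]],[[0,0,-0.003],[0,0,0]],[[0,0,-0.0035],[0,0,0]],[[0,0,-0.004],[0,0,0]],[[0,0,-0.004],[0,0,0]],[[0,0,-0.004],[0,0,0]],[[0,0,-0.004],[0,0,0]]]}}

```text
time_s: 18.45
eef_pos: [571.9, -239.6, -17.2]
tool_rot: [[0.0, 0.174, -0.985], [0.0, -0.985, -0.174], [-1.0, -0.0, -0.0]]
force: [-2.8, 4.2, 4.5]
finger_gap: 22.1
```

Emit:
{"method": "send_rows", "body": {"series": [[[0,0,0],[0,0,0]],[[0,0,0],[0,0,0]],[[0,0,0],[0,0,0]],[[0,0,0],[0,0,0]],[[0,0,0],[0,0,0]],[[0,0,0],[0,0,0]],[[0,0,0],[0,0,0]],[[0,0,0],[0,0,0]]], "grip": 1}}

```text
time_s: 19.45
eef_pos: [571.8, -239.7, -17.6]
tool_rot: [[0.0, 0.174, -0.985], [-0.0, -0.985, -0.174], [-1.0, 0.0, -0.0]]
force: [-0.3, -0.4, 0.0]
finger_gap: 85.4
```

Emit:
{"method": "send_rows", "body": {"series": [[[0,0,0.01],[0,0,0]],[[0,0,0.03],[0,0,0]],[[0,0,0.06],[0,0,0]],[[0,0,0.1],[0,0,0]],[[0,0,0.14],[0,0,0]],[[-0.02,0.02,0.18],[0,0,0]],[[-0.04,0.04,0.21],[0,0,0]],[[-0.05,0.05,0.22],[0,0,0]]]}}

```text
time_s: 20.45
eef_pos: [522.1, -189.4, 205.6]
tool_rot: [[0.004, 0.174, -0.985], [-0.002, -0.985, -0.174], [-1.0, 0.002, -0.004]]
force: [0.3, -0.4, 0.8]
finger_gap: 85.4
```

```bash
sed -i 's/(400,300)),cv2/(400,300)),cv2/; s/t\["frame"\]\[110:215,170:310\]/t["frame"][90:240,60:430]/' chk.py; sed -i 's/for n,q in/for k in ("cup","sauce","scoop","mallet"): print(k,[onz(t,px(a["centre"]),0) for a in models.place_of(t,k)[:2]])\nfor n,q in/' chk.py; python3 chk.py; ls -t pics|head -1
```

```text
20.55 [ 521.7 -189.3  204.1] [ 0.8 -0.  -0.5]
cup [array([418.3, 349.3,   0. ])]
sauce [array([410.7, 202.7,   0. ])]
scoop [array([ 565.8, -476.2,    0. ])]
mallet [array([ 756.1, -110.2,    0. ]), array([ 633.8, -238.3,    0. ])]
wrist 0.73 [[0, 5], [0, 48], [125, 45], [120, 6], [115, 0], [46, 0]]
butt 0.65 [635.6 -28.   13.5]
top 0.83 [[245, 161], [209, 169], [210, 180], [247, 174]]
butt 0.9 [631.9 -23.8  13.5]
k2055.png
```

View pics/k2055.png

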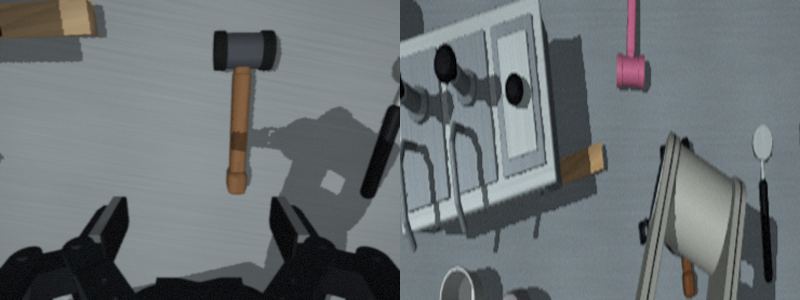

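The mallet lies flat at (240,50) and clear of the shim. The shim is straight under the foot, with its butt at about (634,-27). Cup, bottle and scoop look unmoved. Handing in.

```bash
python3 -c "
from workcell import arm;print(arm.finish_job())"
```

```text
the job is handed in; nothing more can be done
None
```

The shim is seated under the short foot, the mallet lies flat on the counter, and the job was handed in at about 20.6 s; no verdict was reported.

- **Grasp:** The first grasp missed because the real fingertips ended about 27 mm short of the reported TCP, so the fingers shut on top of the handle and pressed on it at about 12 N. I reopened, went lower and gripped the brown mallet properly. I left the pink one alone.
- **Driving the shim:** About 14 light taps moved it roughly 46 mm. The pressed force rose from 8.5 N to about 16 N, and the last taps gained only 0.1 mm. That peak, 16.7 N, is slightly above the 7–15 N you suggested. I read force only at the end of each move, so brief impact peaks were not measured.
- **Final check:** The camera shows the shim straight under the foot, with its thick end within a few mm of where the mallet left it. I did not test directly that it is pinched tight; that rests on the force rise and the stop in advance. The mallet is well clear of the shim. The cup, bottle and scoop read within about 12 mm of their first positions, which I put down to detection scatter since the arm never went near them.

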